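# Pack out the loose carton holder and hold it tight

## Task

Each of the two grey carton holders on the desk has a blue-and-white swab carton in it with a space between the carton and the holder's back stop; in only one of them is that space wide enough for the orange filler block. Slide the block upright down into that space until it stands on the holder's floor, roughly centred, let go of it, and leave the carton in the other holder alone. Then push the carton from the open front of its holder until carton, block and back stop are tight together with no gap, and finish while still pressing the carton there, firmly but without crushing it.

Things in the scene. Friction and masses are not known exactly. Their poses are not given: they have to be found in the camera images.
- dock_a: grey metal carton holder fixed to the desk, one of two alike. Origin: centre of its underside; x points to its back stop, roughly away from the robot. Floor plate 160 (x) x 76 (y) mm, top at z = 5 mm. Back stop: front face at x = +70 mm, 10 mm thick, top at z = 45 mm. Side rails: inner faces at y = +-34 mm, 4 mm thick, top at z = 23 mm. Front (-x) end open
- dock_b: grey metal carton holder fixed to the desk, one of two alike. Origin: centre of its underside; x points to its back stop, roughly away from the robot. Floor plate 160 (x) x 76 (y) mm, top at z = 5 mm. Back stop: front face at x = +70 mm, 10 mm thick, top at z = 45 mm. Side rails: inner faces at y = +-34 mm, 4 mm thick, top at z = 23 mm. Front (-x) end open
- carton_a: blue-and-white swab carton, 105 (x) x 62 (y) x 52 mm high, 0.1 kg, one of two alike, loose on the floor of dock_a, its x along the holder's x; slides easily. Origin: centre of its underside (ends at x = +-52.5 mm). The space from its far end to the back stop is 5 to 12 mm in one holder and 23 to 30 mm in the other
- carton_b: blue-and-white swab carton, 105 (x) x 62 (y) x 52 mm high, 0.1 kg, one of two alike, loose on the floor of dock_b, its x along the holder's x; slides easily. Origin: centre of its underside (ends at x = +-52.5 mm). The space from its far end to the back stop is 5 to 12 mm in one holder and 23 to 30 mm in the other
- spacer: orange plastic filler block, loose on the desk, 0.08 kg. Origin: centre of its underside, z up. Lower part 18 (x, its thickness) x 50 (y) x 60 mm high; on it a ribbed grip tab 14 (x) x 32 (y) mm from z = 58 to z = 100 mm, to be gripped across x. It goes into the gap with its thickness (x) along the holder's x, either way round
- stamp: brown wooden hand stamp 27 x 46 x 70 mm, a bystander standing on the desk. Origin: centre of its underside

How it is judged:
By the outcome, as a careful person would: the job done as asked, in the order asked, and still so for the second after the job is handed in, while the arm keeps its last pose, push and grip.
It also fails if it takes over 54 s, if anything falls off the work surface, if the arm or the gripper's body presses on something with over 40 N, if the wrist force passes 120 N, or if a joint passes its speed limit or range.

## Robot

A 7-joint arm with a two-finger parallel gripper is mounted at the origin on a cart in front of the work surface, level with it; the furniture and walls round the work are solid. World frame = base frame: x ahead of the robot, y to its left, z up, the work surface at z = 0. Lengths are in m, angles in degrees, forces in N, time in s.
With the tool pointing down it reaches from about 0.425 to 0.875 m from the base axis. Payload 4.7 kg.
Tool frame: the origin (TCP) lies at the very end of the fingers, on their centre line; the grasp point (between the pads) lies 19 mm behind it; z points along the fingers, y is the line along which they close (so a half turn about z gives the same grasp; the last joint's range is limited). The gripper opens to 87 mm and grips with 3 to 60 N. Pads are 19 mm wide; open, the fingers measure 117 mm over their backs; the gripper's body (75 mm by 190 mm) begins 51 mm behind the grasp point.
Start: joints at [69.219, 18.392, -4.016, 83.108, 1.295, 78.541, -3.26], TCP at [0.239, -0.604, 0.223] pointing down, gripper open.
Joint ranges: [-163.93, 163.93], [-17.29, 119.83], [-79.2, 71.16], [3.27, 140.29], [-89.18, 269.18], [5.43, 117.66], [-154.24, 154.24]. Speed limits (degrees/s): [147.25, 147.25, 180, 180, 180, 180, 180].

## Interface

Orientations are given as [roll, pitch, yaw] about the fixed x, y, z axes, in that order (R = Rz(yaw) Ry(pitch) Rx(roll)).
In Python, from cell import get_obs, eyes, env gives the robot as it stands.
- The arm moves only by the tool servo_tool, never from a script. Its argument "series" is a list that holds one entry, the list of rows, each a list of 7 numbers: the shift along the tool's x, y, z in units of 300 mm (1.0 is 300 mm), then the turn, a rotation vector about the tool's x, y, z in units of pi rad (1.0 is pi rad), then the opening, from 0 (shut) to 1 (fully open). In form: [[[tx, ty, tz, wx, wy, wz, gripper], ...]]. A call has 1 to 12 rows; each row is the pose to reach, as a shift and turn from the pose commanded when the call began, along the tool's axes at that moment, turning the shorter way round; what a row does not reach only later rows make up. A row lasts 1/12 s, in which the tool goes at most 41.7 mm and 7.16 degrees, less where a joint would pass 70% of its speed; a pose out of reach is approached as far as the arm can. A call with a number of a shift or a turn outside -1 to 1 is refused whole. A call with a gripper value outside its range is refused whole. The fingers move at their own pace and stop on an object; "grip_force" is the grip in N (left out, the last holds). Time passes only in rows, so rows that repeat a pose let the fingers close. It gives the time, the measured TCP pose, the force, the opening and the grip force at its end, in the units of the state.
- get_obs(): the state, without advancing time (a new reading comes with each control period).
- eyes.read_camera(name): name is "scene" or "side" or "wrist"; returns a dict with "frame" (480x640x3 uint8, red, green, blue), "depth" (480x640 float32, m along the optical axis (not along the pixel's ray), 0 where there is no reading), "fx", "fy", "cx", "cy" (pixels), "distortion" ([k1, k2, p1, p2, k3] as OpenCV has them; the pictures are not rectified), "origin" and "rotation" of the camera in the world; the wrist camera has in their place "mount" (4x4, takes a point from camera to tool coordinates, whose origin is the TCP and whose axes are the flange's). Camera axes: x right, y down, z forward; pixel columns grow to the right and rows downward; lengths in m; the calibration is good to about 2 mm. A picture is of the moment at which its call begins: read the wrist's pose just before it.
- env.sign_off(): hands the job in; it is judged then, once.
The state is a dict: "time_s": time; "qpos": joint angles; "joint_velocities": joint speeds; "effort": joint torques, N m; "tool_pos": TCP position; "tool_rot": TCP orientation; "force": force on the tool from outside, world axes, zero at the start; "wrist_torque": the same for the moment, N m; "grip_width": finger opening in m; "grasp_force": force on a finger pad.
Only numpy, scipy, OpenCV 4.12 (cv2) and the standard library are available. Lean on these libraries where they do the work, as an engineer would, in place of code of your own. Each camera call takes 0.05 s, during which the arm holds its last target. There are 200 camera calls.

## Working session

There is one attempt and no reset: what is moved stays moved. The work goes in short steps, Python scripts to look and compute and a tool call to move; the robot and the scene stay as the last step left them, time stands still between calls to the robot, and variables do not carry over. Pictures are saved under pics/ and viewed, at most 10 in all, crops included, and the job is handed in when it is done.

Besides the shell and the picture viewer there is one more tool, called after "Request:" in YAML: its name, and indented under it one key for each argument. servo_tool: Moves the arm, as the interface text tells. Shifts and turns lie within -1 to 1; 1 stands for 300 mm of shift or pi rad of turn. Its arguments: {"type":"object","properties":{"series":{"type":"array"},"grip_force":{"type":"number"}},"required":["series"]}

```bash
mkdir -p pics; ls
python3 - <<'E'
from cell import get_obs, eyes, env
import cv2, numpy as np
o=get_obs(); print({k:np.round(v,3).tolist() if not isinstance(v,float) else v for k,v in o.items()})
ims=[]
for n in ["scene","side"]:
    c=eyes.read_camera(n); np.savez(f"{n}0.npz",**c)
    cv2.imwrite(f"pics/{n}0.png",c["frame"][:,:,::-1])
    print(n,c["fx"],c["fy"],c["cx"],c["cy"],c["distortion"],c["origin"],np.round(c["rotation"],3).tolist())
c=eyes.read_camera("wrist"); print(np.round(c["mount"],4).tolist())
E
```

```text
pics
{'time_s': 0.0, 'qpos': [69.219, 18.439, -4.017, 83.173, 1.294, 78.541, -3.261], 'joint_velocities': [0.053, -0.064, 0.072, 0.1, 0.054, 0.019, -0.002], 'effort': [-0.0, -49.129, -0.404, -31.253, -0.064, 0.044, 0.0], 'tool_pos': [0.239, -0.604, 0.221], 'tool_rot': [-179.892, 0.004, 21.591], 'force': [-0.233, 0.285, 0.176], 'wrist_torque': [-0.032, 0.013, 0.029], 'grasp_force': 0.0, 'grip_width': 0.0869024755370506}
scene 499.9289492429244 499.9289492429244 324.2295912125557 233.80318728302456 [-0.06035207  0.          0.          0.          0.        ] [0.12108597 0.53142456 0.61628882] [-131.986, -1.273, -137.675]
side 496.62314603965433 496.62314603965433 320.4584231091376 237.48918842386368 [0.01437593 0.         0.         0.         0.        ] [0.33267847 0.89103161 0.4739892 ] [-116.349, 0.343, -167.889]
[[0.0008, -0.9633, -0.2683, 0.0742], [1.0, 0.0007, 0.0004, -0.0014], [-0.0002, -0.2683, 0.9633, -0.1625], [0.0, 0.0, 0.0, 1.0]]
```

View pics/scene0.png

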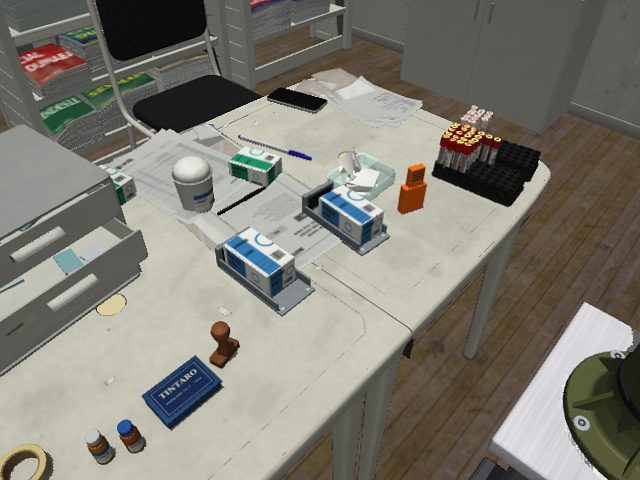

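View pics/side0.png

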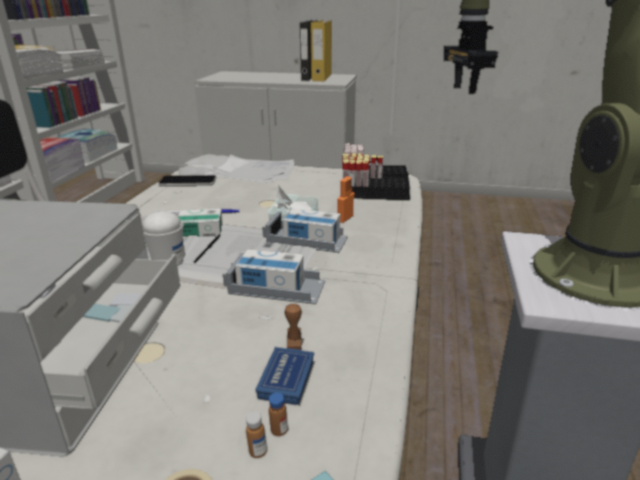

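The scene view shows two docks, with cartons near (262,265) and (350,215). The orange spacer is at (412,190) and the stamp at (222,345). The side view agrees. Next I'll compute positions from depth.

```bash
cat > h.py <<'E'
import numpy as np, cv2
from scipy.spatial.transform import Rotation as R
def rot(r): return R.from_euler('xyz',r,degrees=True)
def cloud(c, pose=None):
    K=np.array([[c["fx"],0,c["cx"]],[0,c["fy"],c["cy"]],[0,0,1.]])
    v,u=np.mgrid[0:480,0:640]
    p=cv2.undistortPoints(np.stack([u,v],-1).reshape(-1,1,2).astype(np.float64),K,np.array(c["distortion"],float)).reshape(480,640,2)
    ray=np.dstack([p,np.ones((480,640))])
    if pose is None:
        Rm=rot(c["rotation"]).as_matrix(); t=np.array(c["origin"])
    else:
        M=np.array(c["mount"]); Rt=rot(pose[1]).as_matrix()
        Rm=Rt@M[:3,:3]; t=Rt@M[:3,3]+np.array(pose[0])
    d=np.array(c["depth"])[...,None]
    P=(ray*d)@Rm.T+t; P[d[...,0]==0]=np.nan
    return P, ray@Rm.T, t
def hsv(c): return cv2.cvtColor(np.array(c["frame"]),cv2.COLOR_RGB2HSV)
def plane(rd,t,z): return t+rd*((z-t[2])/rd[...,2])[...,None]
def rect(pts):
    (c,s,a)=cv2.minAreaRect((np.asarray(pts)*1000).astype(np.float32)); return np.round(c,1),np.round(s,1),round(a,1)
E
python3 - <<'E'
from h import *
for n in ["scene","side"]:
    c=np.load(n+"0.npz"); P,rd,t=cloud(c); H=hsv(c)
    m=(H[...,0]<14)&(H[...,1]>190)&(H[...,2]>120)&(P[...,2]>.015)&(P[...,2]<.12)&(P[...,0]>.3)
    k,l,s,_=cv2.connectedComponentsWithStats(m.astype(np.uint8))
    for i in range(1,k):
        if s[i,4]>60:
            q=P[l==i]; print(n,"orange",s[i],np.round(np.median(q,0),3),"z",np.round(np.percentile(q[:,2],[2,98]),3)); 
            for lo,hi in((.02,.055),(.07,.097),(.097,.105)):
                w=q[(q[:,2]>lo)&(q[:,2]<hi)]
                if len(w)>5: print(lo,len(w),rect(w[:,:2]))
    for nm,lo,hi in(("cartontop",.053,.062),("stop",.041,.049)):
        m=(P[...,2]>lo)&(P[...,2]<hi)&(P[...,0]>.4)&(P[...,0]<.9)&(abs(P[...,1])<.5)
        m=cv2.morphologyEx(m.astype(np.uint8),cv2.MORPH_OPEN,np.ones((2,2)))
        k,l,s,_=cv2.connectedComponentsWithStats(m)
        for i in range(1,k):
            if s[i,4]>60: q=P[l==i]; print(n,nm,s[i],np.round(np.median(q,0),3),rect(q[:,:2]))
E
```

```text
scene orange [409 164  16  14  77] [ 0.5   -0.151  0.1  ] z [0.089 0.102]
0.07 6 (array([ 500.7, -138.2]), array([1.3, 2.9]), 23.2)
0.097 71 (array([ 499.8, -152.6]), array([32.5, 12.4]), 70.3)
scene orange [401 179  26  30 351] [ 0.495 -0.145  0.046] z [0.017 0.072]
0.02 211 (array([ 492.7, -150.7]), array([48.6,  6.6]), 67.5)
0.07 14 (array([ 496.4, -147. ]), array([19.6,  2.7]), 63.9)
scene cartontop [340 151  13  16  81] [ 0.653 -0.136  0.055] (array([ 675.1, -176.7]), array([ 15.9, 138.8]), 28.0)
scene cartontop [402 182  26  12 112] [ 0.495 -0.147  0.056] (array([ 501.3, -188.2]), array([ 30.8, 119.4]), 3.7)
scene cartontop [178 185  36  13 123] [0.772 0.143 0.054] (array([793.1, 112.9]), array([ 48.5, 100.2]), 13.6)
scene cartontop [ 320  186   65   43 1385] [nan nan nan] (array([544.7, -55.1]), array([119.2, 103.9]), 85.2)
scene cartontop [ 224  228   72   52 1901] [nan nan nan] (array([563.8, 156.7]), array([ 79.6, 108.8]), 40.1)
scene cartontop [211 330  20  11  95] [0.491 0.316 0.057] (array([505., 296.]), array([22.6, 56.9]), 27.8)
scene stop [229 148  54  26 755] [nan na
[... 1128 characters left out ...]
1  18   8 103] [0.498 0.32  0.056] (array([498.5, 277.6]), array([95.8, 22.7]), 88.7)
side stop [266 212  17  15  80] [ 0.634 -0.03   0.042] (array([634.7, -47.5]), array([106.5,   9.9]), 87.5)
side stop [322 221  19  12  69] [0.506 0.005 0.042] (array([504.9, -61. ]), array([141.4,  22.2]), 84.7)
side stop [285 224  36   7 120] [nan nan nan] (array([563.7,   1.6]), array([ 5.3, 75.5]), 82.7)
side stop [149 245  36  11 124] [0.782 0.156 0.043] (array([787.3, 145.7]), array([64.6, 27.9]), 38.2)
side stop [227 254  18  21 108] [0.642 0.185 0.044] (array([638. , 170.8]), array([70.8, 17.2]), 89.1)
side stop [237 270  63  10 247] [nan nan nan] (array([575.8, 197.7]), array([106.4,  27.2]), 15.0)
```

```bash
cat >> h.py <<'E'
def plan(p0,r0,p1,r1=None):
    A=rot(r0); d=A.inv().apply(np.array(p1)-np.array(p0))/0.3
    w=(A.inv()*rot(r1)).as_rotvec()/np.pi if r1 is not None else np.zeros(3)
    return np.round(d,3).tolist()+np.round(w,3).tolist()
E
python3 - <<'E'
from h import *
print(plan([.239,-.604,.223],[180,0,21.59],[.57,.04,.33],[180,0,90]))
E
```

```text
[1.816, -1.59, -0.357, 0.0, 0.0, -0.38]
```

Request:
servo_tool:
  series:
    - [[0.3, -0.26, -0.1, 0, 0, -0.12, 1], [0.91, -0.8, -0.18, 0, 0, -0.38, 1], [0.91, -0.8, -0.18, 0, 0, -0.38, 1], [0.91, -0.8, -0.18, 0, 0, -0.38, 1], [0.91, -0.8, -0.18, 0, 0, -0.38, 1], [0.91, -0.8, -0.18, 0, 0, -0.38, 1], [0.91, -0.8, -0.18, 0, 0, -0.38, 1], [0.91, -0.8, -0.18, 0, 0, -0.38, 1], [0.91, -0.8, -0.18, 0, 0, -0.38, 1], [0.91, -0.8, -0.18, 0, 0, -0.38, 1], [0.91, -0.8, -0.18, 0, 0, -0.38, 1]]

```text
time_s: 1.07
tool_pos: [0.4059, -0.2786, 0.277]
tool_rot: [180.0, 0.1, 90.4]
force: [-0.1, -0.5, -0.5]
grip_width: 0.0868
grasp_force: 0.0
```

Request:
servo_tool:
  series:
    - [[1.0, 0.55, -0.18, 0, 0, 0, 1], [1.0, 0.55, -0.18, 0, 0, 0, 1], [1.0, 0.55, -0.18, 0, 0, 0, 1], [1.0, 0.55, -0.18, 0, 0, 0, 1], [1.0, 0.55, -0.18, 0, 0, 0, 1], [1.0, 0.55, -0.18, 0, 0, 0, 1], [1.0, 0.55, -0.18, 0, 0, 0, 1], [1.0, 0.55, -0.18, 0, 0, 0, 1], [1.0, 0.55, -0.18, 0, 0, 0, 1], [1.0, 0.55, -0.18, 0, 0, 0, 1], [1.0, 0.55, -0.18, 0, 0, 0, 1], [1.0, 0.55, -0.18, 0, 0, 0, 1]]

```text
time_s: 2.07
tool_pos: [0.5695, 0.0163, 0.3297]
tool_rot: [-179.9, 0.1, 89.7]
force: [0.0, -0.5, -0.5]
grip_width: 0.0869
grasp_force: 0.0
```

Run:
```python
from h import *
from cell import get_obs, eyes
o=get_obs(); print(o["time_s"],o["tool_pos"],o["tool_rot"])
c=eyes.read_camera("wrist"); np.savez("w1.npz",pos=o["tool_pos"],rt=o["tool_rot"],**c)
cv2.imwrite("pics/w1.png",c["frame"][:,:,::-1])
P,rd,t=cloud(c,(o["tool_pos"],o["tool_rot"]))
print("desk z",np.nanmedian(P[...,2]))
```

```text
2.0667 [0.56947292 0.01629623 0.32966924] [-1.79907019e+02  7.92784040e-02  8.97228325e+01]
desk z 0.008045335757275174
```

View pics/w1.png

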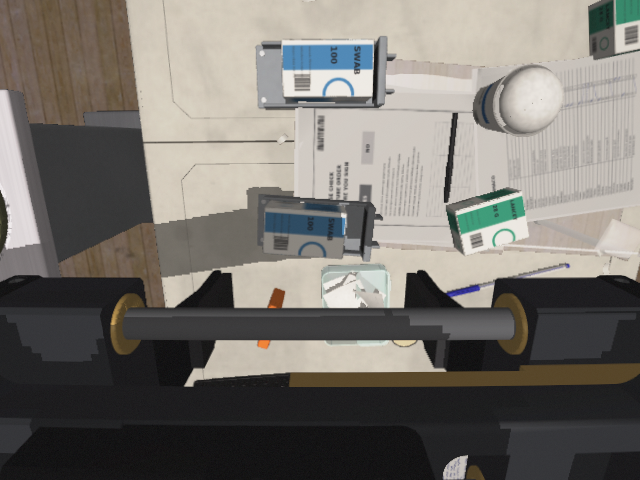

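The wrist view shows the left dock at the top, with its carton at x 283–373 right against the stop at 376, so its gap is narrow. The right dock has its carton at 263–347 and its stop at about 362–372, so its gap is wide and it is the target. The spacer is partly hidden at (270,318).

Run:
```python
from h import *
c=np.load("w1.npz"); P,rd,t=cloud(c,(c["pos"],c["rt"]))
P[330:]=np.nan
def tr(q): # trimmed rect
    return rect(q)
for nm,yl,yh in(("L",.1,.24),("R",-.12,.03)):
  for f,lo,hi in(("top",.051,.063),("stop",.041,.049),("floor",.003,.0075),("rail",.019,.027)):
    m=(P[...,2]>lo)&(P[...,2]<hi)&(P[...,0]>.44)&(P[...,0]<.68)&(P[...,1]>yl)&(P[...,1]<yh)
    m=cv2.morphologyEx(m.astype(np.uint8),cv2.MORPH_OPEN,np.ones((3,3)))
    k,l,s,_=cv2.connectedComponentsWithStats(m)
    for i in range(1,k):
      if s[i,4]>50: q=P[l==i]; print(nm,f,s[i],"z",np.round(np.median(q[:,2]),4),rect(q[:,:2]))
d=c["depth"]; print("desk z",np.round(np.nanmedian(P[180:240,150:230,2]),4), np.nanstd(P[180:190,150:160,2]))
# edge profile along carton centre row
for r in (215,225,235,245): print(r,[(u,*np.round(P[r,u,[0,2]]*1000).astype(int)) for u in range(340,378,2)])
```

```text
L top [ 281   39   94   59 5350] z 0.0576 (array([579.7, 169.6]), array([106.3,  62.3]), 0.2)
L stop [376  36  12  69 598] z 0.0453 (array([644.5, 168.8]), array([74.8, 10.4]), 89.2)
L floor [ 256   46   30   62 1371] z 0.0053 (array([507.6, 168.8]), array([35.7, 73.5]), 0.8)
L floor [ 294   87  110   45 2488] z 0.0047 (array([608.3, 128.5]), array([143.3,  55.3]), 0.1)
L rail [262  42  20   3  60] z 0.0231 (array([512.9, 204.1]), array([ 2.8, 23.4]), 89.8)
L rail [274 103  88   4 352] z 0.0228 (array([568.5, 133.1]), array([  4. , 110.3]), 89.8)
R top [ 263  206   84   53 3850] z 0.0576 (array([549.7, -26.4]), array([ 63. , 105.7]), 85.3)
R stop [363 207  13  55 423] z 0.0452 (array([635.7, -31.8]), array([74.8, 10.5]), 85.5)
R floor [ 294  185  104   58 2329] z 0.005 (array([607.4, -12.7]), array([ 83.6, 145.1]), 89.8)
R floor [258 195  10  22 144] z 0.0052 (array([4.899e+02, 2.000e-01]), array([30.5, 13. ]), 87.0)
R floor [344 205  20  46 734] z 0.0054 (array([619. , -32.6]), array([27. , 67.2]), 0.8)
R floor [257 218   7  28 169] z 0.0052 (array([484.1, -37.8]), array([41.4,  8.7
[... 2420 characters left out ...]
652), np.int64(4))]
245 [(340, np.int64(597), np.int64(58)), (342, np.int64(599), np.int64(58)), (344, np.int64(606), np.int64(4)), (346, np.int64(609), np.int64(4)), (348, np.int64(612), np.int64(5)), (350, np.int64(615), np.int64(6)), (352, np.int64(618), np.int64(5)), (354, np.int64(621), np.int64(3)), (356, np.int64(624), np.int64(4)), (358, np.int64(626), np.int64(5)), (360, np.int64(629), np.int64(10)), (362, np.int64(629), np.int64(29)), (364, np.int64(630), np.int64(45)), (366, np.int64(632), np.int64(46)), (368, np.int64(635), np.int64(46)), (370, np.int64(638), np.int64(45)), (372, np.int64(643), np.int64(29)), (374, np.int64(646), np.int64(30)), (376, np.int64(649), np.int64(28))]
```

Run:
```python
from h import *
from cell import get_obs
o=get_obs();print(o["time_s"],o["tool_pos"],o["tool_rot"],o["qpos"])
print(plan(o["tool_pos"],o["tool_rot"],[.5,-.147,.26],[180,0,70]))
```

```text
2.1167 [0.56937394 0.01616273 0.32980199] [-1.79919240e+02  7.88909001e-02  8.97018407e+01] [ 31.7609235   10.18211948 -41.52339301  83.48839571   6.79541255
  88.95391713  -9.74535954]
[-0.545, -0.228, 0.234, -0.0, 0.001, 0.109]
```

Request:
servo_tool:
  series:
    - [[-0.545, -0.23, 0.235, 0, 0, 0.11, 1], [-0.545, -0.23, 0.235, 0, 0, 0.11, 1], [-0.545, -0.23, 0.235, 0, 0, 0.11, 1], [-0.545, -0.23, 0.235, 0, 0, 0.11, 1], [-0.545, -0.23, 0.235, 0, 0, 0.11, 1], [-0.545, -0.23, 0.235, 0, 0, 0.11, 1], [-0.545, -0.23, 0.235, 0, 0, 0.11, 1], [-0.545, -0.23, 0.235, 0, 0, 0.11, 1]]

```text
time_s: 2.78
tool_pos: [0.5006, -0.1446, 0.2605]
tool_rot: [180.0, -0.0, 70.1]
force: [0.1, 0.3, -0.3]
grip_width: 0.0874
grasp_force: 0.0
```

Run:
```python
from h import *
from cell import get_obs, eyes
o=get_obs(); print(o["time_s"],o["tool_pos"],o["tool_rot"],np.round(o["qpos"],1))
c=eyes.read_camera("wrist"); np.savez("w2.npz",pos=o["tool_pos"],rt=o["tool_rot"],**c)
cv2.imwrite("pics/w2.png",c["frame"][:,:,::-1])
P,rd,t=cloud(c,(o["tool_pos"],o["tool_rot"])); H=hsv(c)
m=(H[...,0]<14)&(H[...,1]>150)&(H[...,2]>80)&(P[...,2]>.01)&(P[...,2]<.12)
for lo,hi in((.052,.065),(.095,.106)):
    q=P[m&(P[...,2]>lo)&(P[...,2]<hi)]; print(lo,len(q),np.round(np.median(q,0),4) if len(q) else 0,rect(q[:,:2]) if len(q) else 0)
m=(P[...,2]>.041)&(P[...,2]<.049)&(abs(P[...,0]-.636)<.04)&(abs(P[...,1]+.03)<.06)
q=P[m]; print(len(q), rect(q[:,:2]) if len(q)>5 else 0)
m=(P[...,2]>.052)&(P[...,2]<.062)&(abs(P[...,0]-.55)<.07)&(abs(P[...,1]+.03)<.06)
q=P[m]; print(len(q), rect(q[:,:2]) if len(q)>5 else 0)
# tall things near
q=P[(P[...,2]>.06)&(P[...,2]<.16)&~((abs(P[...,0]-.5)<.04)&(abs(P[...,1]+.15)<.04))]; print(len(q),np.nanmin(q,0),np.nanmax(q,0))
```

```text
2.7833 [ 0.50060935 -0.14459807  0.26050767] [ 1.79956766e+02 -1.44267694e-02  7.00858474e+01] [ 44.6   3.2 -32.4  97.    1.7  80.2  -8. ]
0.052 171 [ 0.5077 -0.134   0.06  ] (array([ 506.1, -136.4]), array([16.5, 16.9]), 70.1)
0.095 696 [ 0.4996 -0.1581  0.0995] (array([ 492.6, -238.4]), array([ 65.4, 201.3]), 8.3)
870 (array([633.5, -35.7]), array([78.7, 38.6]), 61.7)
7381 (array([549.8, -26. ]), array([ 63. , 106.1]), 85.5)
2249 [ 0.46591064 -0.35230575  0.06002374] [0.66440214 0.00154106 0.09806135]
```

View pics/w2.png

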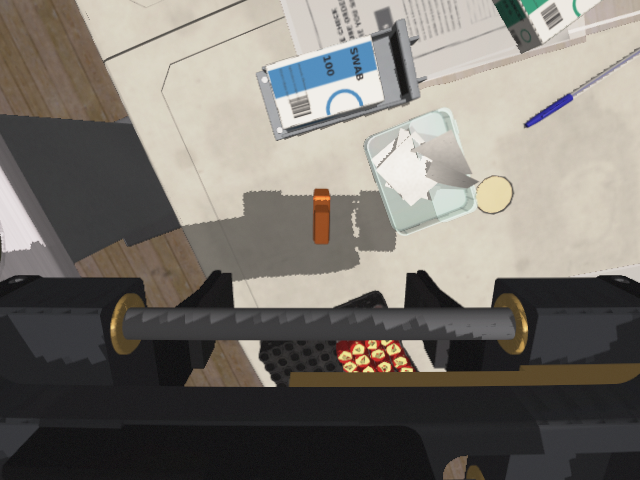

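The wrist image shows the spacer upright and well aligned at (321,215) between the fingers. The tube rack is below it, its tops about 98 mm high.

Run:
```python
from h import *
c=np.load("w2.npz"); P,rd,t=cloud(c,(c["pos"],c["rt"]))
W=np.zeros((480,640),bool); W[180:255,300:345]=1
q=P[W&(P[...,2]>.094)]; print(len(q),rect(q[:,:2]),np.median(q[:,2]))
b=rect(q[:,:2]); cen=b[0]/1000
print(plan(c["pos"],c["rt"],[cen[0],cen[1],.07],[180,0,70.1]))
# obstacles near fingers
X=rot(c["rt"]).inv().apply((P-np.r_[cen,0]).reshape(-1,3)).reshape(P.shape)
n=(abs(X[...,0])<.03)&(abs(X[...,1])<.07)&~W&(P[...,2]<.15); print("near max z",np.nanmax(P[n][:,2]))
```

```text
500 (array([ 500.5, -152.3]), array([32. , 14.4]), 70.0) 0.10014895510606373
[-0.024, 0.008, 0.635, 0.0, -0.0, -0.0]
near max z 0.027497174010778447
```

Request:
servo_tool:
  series:
    - [[-0.024, 0.008, 0.1, 0, 0, 0, 1], [-0.024, 0.008, 0.23, 0, 0, 0, 1], [-0.024, 0.008, 0.36, 0, 0, 0, 1], [-0.024, 0.008, 0.48, 0, 0, 0, 1], [-0.024, 0.008, 0.58, 0, 0, 0, 1], [-0.024, 0.008, 0.63, 0, 0, 0, 1], [-0.024, 0.008, 0.655, 0, 0, 0, 1], [-0.024, 0.008, 0.655, 0, 0, 0, 1], [-0.024, 0.008, 0.655, 0, 0, 0, 1]]

```text
time_s: 3.58
tool_pos: [0.5018, -0.1513, 0.0646]
tool_rot: [179.9, -0.0, 70.3]
force: [0.1, 0.3, 0.3]
grip_width: 0.0867
grasp_force: 0.0
```

Request:
servo_tool:
  series:
    - [[0, 0, 0, 0, 0, 0, 0.1], [0, 0, 0, 0, 0, 0, 0.1], [0, 0, 0, 0, 0, 0, 0.1], [0, 0, 0, 0, 0, 0, 0.1], [0, 0, 0, 0, 0, 0, 0], [0, 0, 0, 0, 0, 0, 0], [0, 0, 0, 0, 0, 0, 0], [0, 0, 0, 0, 0, 0, 0], [0, 0, 0, 0, 0, 0, 0], [0, 0, 0, 0, 0, 0, 0]]
  grip_force: 20

```text
time_s: 4.42
tool_pos: [0.5005, -0.152, 0.0635]
tool_rot: [-180.0, 0.0, 70.2]
force: [-0.5, 0.5, -0.2]
grip_width: 0.0282
grasp_force: 0.0
```

Request:
servo_tool:
  series:
    - [[0, 0, 0, 0, 0, 0, 0], [0, 0, 0, 0, 0, 0, 0], [0, 0, 0, 0, 0, 0, 0], [0, 0, 0, 0, 0, 0, 0], [0, 0, 0, 0, 0, 0, 0], [0, 0, 0, 0, 0, 0, 0], [0, 0, 0, 0, 0, 0, 0]]

```text
time_s: 5.0
tool_pos: [0.5005, -0.1519, 0.0635]
tool_rot: [-180.0, 0.0, 70.2]
force: [-0.9, -0.3, -1.3]
grip_width: 0.0136
grasp_force: 20.0
```

Request:
servo_tool:
  series:
    - [[0, 0, -0.06, 0, 0, 0, 0], [0, 0, -0.16, 0, 0, 0, 0], [0, 0, -0.26, 0, 0, 0, 0], [0, 0, -0.33, 0, 0, 0, 0], [0, 0, -0.36, 0, 0, 0, 0], [0, 0, -0.36, 0, 0, 0, 0], [0, 0, -0.36, 0, 0, 0, 0]]

```text
time_s: 5.58
tool_pos: [0.5001, -0.1519, 0.1708]
tool_rot: [-180.0, 0.0, 70.2]
force: [0.0, -0.2, -0.3]
grip_width: 0.0142
grasp_force: 20.0
```

Run:
```python
from h import *
from cell import get_obs
o=get_obs();print(o["time_s"],o["tool_pos"],o["tool_rot"],o["grip_width"],o["force"])
print(plan(o["tool_pos"],o["tool_rot"],[.6164,-.0304,.172],[180,0,85.5]))
```

```text
5.5833 [ 0.50012825 -0.15194546  0.17081709] [-1.79966777e+02  1.91705874e-02  7.01800296e+01] 0.014166729284014776 [ 0.01274923 -0.21653285 -0.34066251]
[0.513, 0.227, -0.004, -0.0, 0.0, -0.085]
```

Request:
servo_tool:
  series:
    - [[0.08, 0.035, 0, 0, 0, -0.013, 0], [0.18, 0.08, 0, 0, 0, -0.03, 0], [0.29, 0.13, 0, 0, 0, -0.05, 0], [0.4, 0.18, 0, 0, 0, -0.07, 0], [0.48, 0.21, 0, 0, 0, -0.08, 0], [0.513, 0.227, 0, 0, 0, -0.085, 0], [0.513, 0.227, 0, 0, 0, -0.085, 0], [0.513, 0.227, 0, 0, 0, -0.085, 0], [0.513, 0.227, 0, 0, 0, -0.085, 0]]

```text
time_s: 6.33
tool_pos: [0.6155, -0.0323, 0.1703]
tool_rot: [-179.9, 0.1, 85.3]
force: [0.0, -0.7, -0.8]
grip_width: 0.0138
grasp_force: 20.0
```

```bash
cat > look.py <<'E'
from h import *
from cell import get_obs, eyes
import sys
n=sys.argv[1]
o=get_obs();print(o["time_s"],np.round(o["tool_pos"],4),np.round(o["tool_rot"],2),o["grip_width"],np.round(o["qpos"],1))
c=eyes.read_camera("wrist"); np.savez(n+".npz",pos=o["tool_pos"],rt=o["tool_rot"],**c)
cv2.imwrite(f"pics/{n}.png",c["frame"][:,:,::-1])
P,rd,t=cloud(c,(o["tool_pos"],o["tool_rot"])); H=hsv(c)
m=(H[...,0]<14)&(H[...,1]>150)&(H[...,2]>60)&(abs(P[...,0]-.616)<.05)&(abs(P[...,1]+.03)<.05)
q=P[m]; 
if len(q)>20:
    print("orange n",len(q),"z",np.round(np.percentile(q[:,2],[1,99]),4))
    zt=np.percentile(q[:,2],99)
def rng(lo,hi,x,y,rx,ry,nm):
    m=(P[...,2]>lo)&(P[...,2]<hi)&(abs(P[...,0]-x)<rx)&(abs(P[...,1]-y)<ry)
    m=cv2.morphologyEx(m.astype(np.uint8),cv2.MORPH_OPEN,np.ones((3,3)))>0
    if m.sum()>50: print(nm,m.sum(),rect(P[m][:,:2]))
rng(.052,.062,.55,-.026,.07,.05,"carton"); rng(.041,.049,.637,-.03,.012,.06,"stop")
E
python3 look.py w3
```

```text
6.3333 [ 0.6155 -0.0323  0.1703] [-1.7985e+02  9.0000e-02  8.5340e+01] 0.01380522098570829 [ 31.1  20.1 -37.9  91.   12.8  73.5 -13.5]
orange n 3627 z [0.1144 0.208 ]
carton 9330 (array([549.6, -26.2]), array([ 62.3, 105.4]), 85.5)
stop 994 (array([635.6, -32. ]), array([75.9,  9.5]), 86.2)
```

View pics/w3.png

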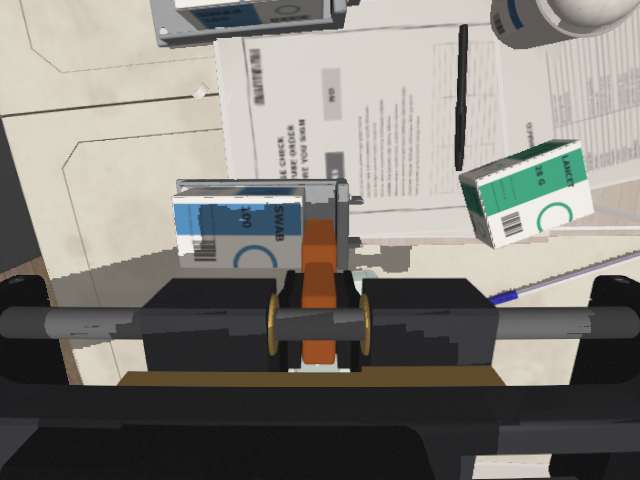

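The block hangs straight over the gap at (320,260), and the measured carton and stop positions match the earlier ones. Descending.

Request:
servo_tool:
  series:
    - [[0.005, 0.003, 0.05, 0, 0, 0, 0], [0.005, 0.003, 0.1, 0, 0, 0, 0], [0.005, 0.003, 0.14, 0, 0, 0, 0], [0.005, 0.003, 0.17, 0, 0, 0, 0], [0.005, 0.003, 0.2, 0, 0, 0, 0], [0.005, 0.003, 0.23, 0, 0, 0, 0], [0.005, 0.003, 0.26, 0, 0, 0, 0], [0.005, 0.003, 0.28, 0, 0, 0, 0], [0.005, 0.003, 0.3, 0, 0, 0, 0], [0.005, 0.003, 0.31, 0, 0, 0, 0], [0.005, 0.003, 0.32, 0, 0, 0, 0], [0.005, 0.003, 0.32, 0, 0, 0, 0]]

```text
time_s: 7.38
tool_pos: [0.6176, -0.0287, 0.0751]
tool_rot: [-180.0, -0.0, 85.5]
force: [-0.1, -1.3, -0.3]
grip_width: 0.0141
grasp_force: 20.0
```

Request:
servo_tool:
  series:
    - [[-0.005, -0.004, 0.006, 0, 0, 0, 0], [-0.005, -0.004, 0.012, 0, 0, 0, 0], [-0.005, -0.004, 0.016, 0, 0, 0, 0], [-0.005, -0.004, 0.019, 0, 0, 0, 0], [-0.005, -0.004, 0.022, 0, 0, 0, 0], [-0.005, -0.004, 0.022, 0, 0, 0, 0], [-0.005, -0.004, 0.022, 0, 0, 0, 0]]

```text
time_s: 7.97
tool_pos: [0.6165, -0.0302, 0.0689]
tool_rot: [180.0, 0.0, 85.5]
force: [-0.5, -0.4, -0.7]
grip_width: 0.0141
grasp_force: 20.0
```

Request:
servo_tool:
  series:
    - [[0, 0, 0.002, 0, 0, 0, 0], [0, 0, 0.004, 0, 0, 0, 0], [0, 0, 0.004, 0, 0, 0, 0], [0, 0, 0.004, 0, 0, 0, 0]]

```text
time_s: 8.3
tool_pos: [0.6168, -0.0301, 0.0685]
tool_rot: [180.0, 0.0, 85.5]
force: [-1.8, 0.6, 5.6]
grip_width: 0.014
grasp_force: 20.0
```

Request:
servo_tool:
  series:
    - [[0, 0, 0, 0, 0, 0, 0.6], [0, 0, 0, 0, 0, 0, 0.6], [0, 0, 0, 0, 0, 0, 0.6], [0, 0, 0, 0, 0, 0, 0.6], [0, 0, 0, 0, 0, 0, 0.6], [0, 0, 0, 0, 0, 0, 0.6]]

```text
time_s: 8.8
tool_pos: [0.6164, -0.0302, 0.0676]
tool_rot: [-180.0, 0.0, 85.5]
force: [-0.2, 0.4, -0.8]
grip_width: 0.0455
grasp_force: 0.0
```

Request:
servo_tool:
  series:
    - [[0, 0, -0.04, 0, 0, 0, 0.6], [0, 0, -0.12, 0, 0, 0, 0.6], [0, 0, -0.22, 0, 0, 0, 0.6], [0, 0, -0.34, 0, 0, 0, 0.6], [0, 0, -0.46, 0, 0, 0, 0.6], [0, 0, -0.55, 0, 0, 0, 0.6], [0, 0, -0.55, 0, 0, 0, 0.6], [0, 0, -0.55, 0, 0, 0, 0.6]]

```text
time_s: 9.47
tool_pos: [0.6177, -0.0298, 0.2358]
tool_rot: [179.7, 0.0, 85.5]
force: [-0.8, 0.2, -1.1]
grip_width: 0.0523
grasp_force: 0.0
```

```bash
python3 look.py w4
python3 - <<'E'
from h import *
c=np.load("w4.npz"); P,rd,t=cloud(c,(c["pos"],c["rt"])); H=hsv(c)
m=(H[...,0]<14)&(H[...,1]>150)&(H[...,2]>60)&(abs(P[...,0]-.616)<.05)&(abs(P[...,1]+.03)<.05)
for lo,hi in((.058,.069),(.098,.112)):
    q=P[m&(P[...,2]>lo)&(P[...,2]<hi)]; print(lo,len(q),np.median(q[:,2]),rect(q[:,:2]))
E
```

```text
9.4667 [ 0.6177 -0.0298  0.2358] [1.7972e+02 2.0000e-02 8.5500e+01] 0.052267607542088486 [ 31.4  17.8 -38.7  86.   11.3  79.8 -12.4]
orange n 893 z [0.0158 0.1066]
carton 6445 (array([549.8, -26.3]), array([ 62.8, 104.9]), 85.3)
stop 676 (array([635.4, -31.6]), array([74.9,  9.9]), 85.5)
0.058 135 0.06489992351734863 (array([617.9, -13.4]), array([15.8, 16.5]), 85.0)
0.098 575 0.10515679759276586 (array([616.9, -30.3]), array([31.5, 14.1]), 85.8)
```

View pics/w4.png

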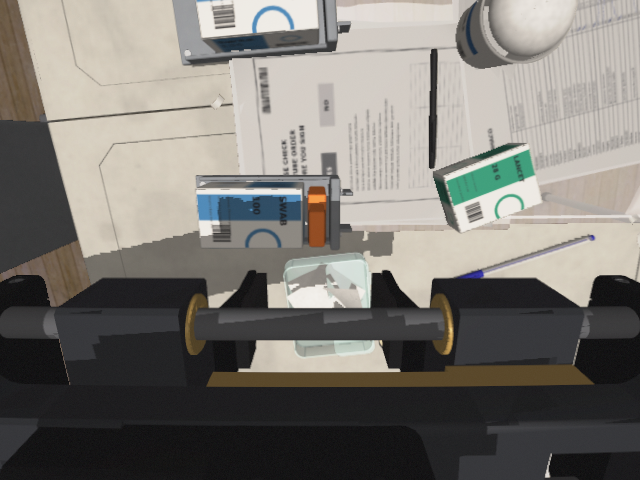

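The block stands in the gap with its top at z = 105 mm, centred at (617,-30), and the tab is at (318,215) in the picture. Next is the push pose, with fingers shut in front of the carton.

Run:
```python
from h import *
from cell import get_obs
o=get_obs();print(plan(o["tool_pos"],o["tool_rot"],[.4556,-.0189,.20],[180,0,-4.5]))
```

```text
[-0.005, -0.538, 0.111, 0.0, -0.0, 0.5]
```

Request:
servo_tool:
  series:
    - [[0, -0.04, 0.01, 0, 0, 0.03, 0], [-0.005, -0.09, 0.02, 0, 0, 0.07, 0], [-0.005, -0.14, 0.03, 0, 0, 0.11, 0], [-0.005, -0.19, 0.04, 0, 0, 0.15, 0], [-0.005, -0.24, 0.05, 0, 0, 0.19, 0], [-0.005, -0.29, 0.06, 0, 0, 0.23, 0], [-0.005, -0.34, 0.07, 0, 0, 0.27, 0], [-0.005, -0.39, 0.08, 0, 0, 0.31, 0], [-0.005, -0.44, 0.09, 0, 0, 0.35, 0], [-0.005, -0.49, 0.1, 0, 0, 0.39, 0], [-0.005, -0.52, 0.11, 0, 0, 0.425, 0], [-0.005, -0.54, 0.11, 0, 0, 0.45, 0]]

```text
time_s: 10.52
tool_pos: [0.4522, -0.019, 0.1976]
tool_rot: [-180.0, 0.2, 4.2]
force: [-0.8, -0.9, 1.1]
grip_width: 0.0007
grasp_force: 0.0
```

Request:
servo_tool:
  series:
    - [[0, 0, 0, 0, 0, 0.03, 0], [0, 0, 0, 0, 0, 0.05, 0], [0, 0, 0, 0, 0, 0.05, 0], [0, 0, 0, 0, 0, 0.05, 0]]

```text
time_s: 10.85
tool_pos: [0.454, -0.019, 0.1987]
tool_rot: [-180.0, 0.1, -4.4]
force: [0.8, -0.8, -0.6]
grip_width: 0.0004
grasp_force: 0.0
```

Run:
```python
from h import *
from cell import get_obs
o=get_obs();print(o["time_s"],o["tool_pos"],o["tool_rot"],o["grip_width"],o["force"],np.round(o["qpos"],1))
print(plan(o["tool_pos"],o["tool_rot"],[.4556,-.0189,.02],[180,0,-4.5]))
```

```text
10.85 [ 0.45398154 -0.0190303   0.19867793] [-1.79989812e+02  1.25133265e-01 -4.41771779e+00] 0.000352482842225655 [ 0.82749949 -0.84941613 -0.58038064] [ 34.7  -4.  -33.8 110.2  -2.3  73.2 -92.8]
[0.007, -0.001, 0.596, -0.0, 0.001, 0.0]
```

Request:
servo_tool:
  series:
    - [[0.007, 0, 0.06, 0, 0, 0, 0], [0.007, 0, 0.15, 0, 0, 0, 0], [0.007, 0, 0.25, 0, 0, 0, 0], [0.007, 0, 0.35, 0, 0, 0, 0], [0.007, 0, 0.45, 0, 0, 0, 0], [0.007, 0, 0.53, 0, 0, 0, 0], [0.007, 0, 0.57, 0, 0, 0, 0], [0.007, 0, 0.59, 0, 0, 0, 0], [0.007, 0, 0.59, 0, 0, 0, 0], [0.007, 0, 0.59, 0, 0, 0, 0]]

```text
time_s: 11.68
tool_pos: [0.4571, -0.019, 0.0229]
tool_rot: [-180.0, 0.0, -4.5]
force: [0.8, -0.7, -0.3]
grip_width: 0.0005
grasp_force: 0.0
```

Request:
servo_tool:
  series:
    - [[0.02, 0, 0, 0, 0, 0, 0], [0.045, 0, 0, 0, 0, 0, 0], [0.065, 0, 0, 0, 0, 0, 0], [0.08, 0, 0, 0, 0, 0, 0], [0.085, 0, 0, 0, 0, 0, 0], [0.09, 0, 0, 0, 0, 0, 0], [0.095, 0, 0, 0, 0, 0, 0], [0.1, 0, 0, 0, 0, 0, 0], [0.105, 0, 0, 0, 0, 0, 0], [0.11, 0, 0, 0, 0, 0, 0], [0.11, 0, 0, 0, 0, 0, 0]]

```text
time_s: 12.6
tool_pos: [0.49, -0.0217, 0.0227]
tool_rot: [180.0, -0.0, -4.5]
force: [-0.2, 0.1, -0.1]
grip_width: 0.0003
grasp_force: 0.0
```

Request:
servo_tool:
  series:
    - [[0.004, 0, 0, 0, 0, 0, 0], [0.008, 0, 0, 0, 0, 0, 0], [0.012, 0, 0, 0, 0, 0, 0], [0.016, 0, 0, 0, 0, 0, 0], [0.02, 0, 0, 0, 0, 0, 0], [0.02, 0, 0, 0, 0, 0, 0], [0.02, 0, 0, 0, 0, 0, 0]]

```text
time_s: 13.18
tool_pos: [0.4961, -0.0222, 0.0228]
tool_rot: [-180.0, -0.0, -4.5]
force: [0.2, 0.1, 0.3]
grip_width: 0.0003
grasp_force: 0.1
```

Request:
servo_tool:
  series:
    - [[0.003, 0, 0, 0, 0, 0, 0], [0.006, 0, 0, 0, 0, 0, 0], [0.009, 0, 0, 0, 0, 0, 0], [0.009, 0, 0, 0, 0, 0, 0], [0.009, 0, 0, 0, 0, 0, 0]]

```text
time_s: 13.6
tool_pos: [0.4966, -0.0223, 0.0224]
tool_rot: [180.0, 0.2, -4.5]
force: [-6.0, 0.4, 3.6]
grip_width: 0.0003
grasp_force: 3.0
```

Request:
servo_tool:
  series:
    - [[0.003, 0, 0, 0, 0, 0, 0], [0.005, 0, 0, 0, 0, 0, 0], [0.005, 0, 0, 0, 0, 0, 0], [0.005, 0, 0, 0, 0, 0, 0], [0.005, 0, 0, 0, 0, 0, 0]]

```text
time_s: 14.02
tool_pos: [0.4966, -0.0223, 0.0221]
tool_rot: [179.9, 0.4, -4.5]
force: [-9.2, 0.6, 6.9]
grip_width: 0.0005
grasp_force: 4.7
```

Run:
```python
from h import *
from cell import get_obs, eyes
o=get_obs();print(o["time_s"],o["tool_pos"],o["force"],o["grasp_force"])
a=eyes.read_camera("scene")["frame"][150:270,270:430,::-1]; b=eyes.read_camera("side")["frame"][170:260,230:390,::-1]
f=lambda i:cv2.resize(i,None,fx=4,fy=3.3,interpolation=cv2.INTER_CUBIC)[:,:640]
a=cv2.resize(a,(400,300),interpolation=cv2.INTER_CUBIC);b=cv2.resize(b,(400,225),interpolation=cv2.INTER_CUBIC)
cv2.imwrite("pics/end1.png",np.hstack([a,np.vstack([b,np.zeros((75,400,3),np.uint8)])]))
print(get_obs()["force"])
```

```text
14.0167 [ 0.49658208 -0.02230954  0.02208451] [-9.24508467  0.58875577  6.94950014] 4.737696927040815
[-9.66085745  0.6257681   6.9746929 ]
```

View pics/end1.png

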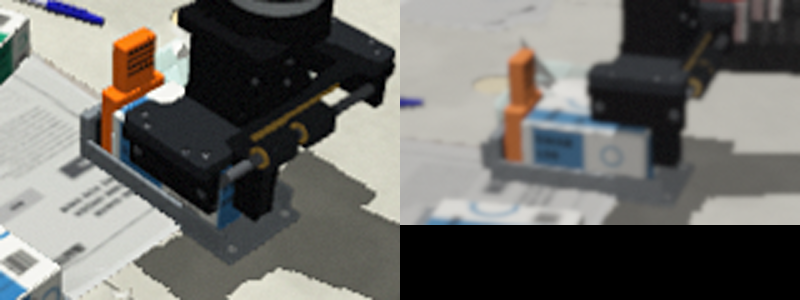

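The carton sits against the block and the block against the stop in both crops (block near x=120 in the left crop and x=515 in the right). I'll check numerically and relieve the vertical load.

Request:
servo_tool:
  series:
    - [[0.001, 0, -0.003, 0, 0, 0, 0], [0.002, 0, -0.005, 0, 0, 0, 0], [0.003, 0, -0.005, 0, 0, 0, 0], [0.003, 0, -0.005, 0, 0, 0, 0], [0.003, 0, -0.005, 0, 0, 0, 0]]

```text
time_s: 14.53
tool_pos: [0.4966, -0.0228, 0.0225]
tool_rot: [179.9, 0.5, -4.5]
force: [-7.3, -1.0, -0.2]
grip_width: 0.0005
grasp_force: 4.0
```

Run:
```python
from h import *
from cell import get_obs, eyes
o=get_obs();print(o["time_s"],o["tool_pos"],o["tool_rot"],o["force"],o["grasp_force"])
for n in("scene","side"):
    c=eyes.read_camera(n);P,rd,t=cloud(c);H=hsv(c)
    m=(H[...,0]<14)&(H[...,1]>150)&(H[...,2]>60)&(abs(P[...,0]-.616)<.05)&(abs(P[...,1]+.03)<.05)
    q=P[m&(P[...,2]>.1)&(P[...,2]<.112)]; 
    if len(q)>5: print(n,"tab top",len(q),np.median(q[:,2]),rect(q[:,:2]))
    u=np.array([.9969,-.0785]); v=np.array([.0785,.9969])
    S=np.array([.6356,-.0318]); X=np.dstack([(P[...,:2]-S)@u+.005,(P[...,:2]-S)@v])*1000  # 0 at stop front
    w=lambda k,s:print(n,s,k.sum(),np.round(np.percentile(X[k][:,0],[2,50,98]),1)) if k.sum()>5 else None
    w(m&(P[...,2]>.07),"block tab x"); w(m&(P[...,2]>.055)&(P[...,2]<.068),"block shoulder x")
    g=(abs(X[...,1])<45)&(abs(X[...,0]+70)<75)
    w(g&(P[...,2]>.053)&(P[...,2]<.062)&(H[...,1]<255)&~m&(X[...,0]>-30),"carton top far")
    w((abs(X[...,1])<36)&(P[...,2]>.040)&(P[...,2]<.05)&(X[...,0]>-6)&(X[...,0]<20)&~m,"stop top")
```

```text
14.5333 [ 0.49661419 -0.02275452  0.02251711] [179.93604408   0.49638659  -4.50998271] [-7.3313169  -1.01064317 -0.21101874] 3.9612779149319977
scene tab top 50 0.10380240730562718 (array([620.1, -31.3]), array([31.9, 14.3]), 82.0)
scene block tab x 262 [-17.4 -14.7  -2.7]
scene block shoulder x 123 [-18.8 -16.5  -2.6]
scene carton top far 102 [-29.1 -22.4 -17. ]
scene stop top 48 [-0.9  4.4  9.4]
side tab top 32 0.10296176967252255 (array([620.6, -27.7]), array([30. , 10.6]), 80.6)
side block tab x 140 [-15.8 -13.   -4.5]
side block shoulder x 65 [-16.7 -13.   -3.6]
side carton top far 110 [-29.5 -21.    0.1]
side stop top 33 [-1.6  5.4 10.5]
```

Tight: the block spans about −18.8 to −2.6 mm, with the carton edge at −18. Raise the push a little and let it settle.

Request:
servo_tool:
  series:
    - [[0.003, 0, -0.001, 0, 0, 0, 0], [0.006, 0, -0.002, 0, 0, 0, 0], [0.009, 0, -0.003, 0, 0, 0, 0], [0.009, 0, -0.003, 0, 0, 0, 0], [0.009, 0, -0.003, 0, 0, 0, 0], [0.009, 0, -0.003, 0, 0, 0, 0], [0.009, 0, -0.003, 0, 0, 0, 0], [0.009, 0, -0.003, 0, 0, 0, 0], [0.009, 0, -0.003, 0, 0, 0, 0], [0.009, 0, -0.003, 0, 0, 0, 0]]

```text
time_s: 15.47
tool_pos: [0.4965, -0.0229, 0.0224]
tool_rot: [179.9, 0.8, -4.5]
force: [-13.4, -0.0, 0.3]
grip_width: 0.0008
grasp_force: 6.4
```

Request:
servo_tool:
  series:
    - [[0, 0, 0, 0, 0, 0, 0], [0, 0, 0, 0, 0, 0, 0], [0, 0, 0, 0, 0, 0, 0], [0, 0, 0, 0, 0, 0, 0], [0, 0, 0, 0, 0, 0, 0], [0, 0, 0, 0, 0, 0, 0], [0, 0, 0, 0, 0, 0, 0], [0, 0, 0, 0, 0, 0, 0], [0, 0, 0, 0, 0, 0, 0], [0, 0, 0, 0, 0, 0, 0], [0, 0, 0, 0, 0, 0, 0], [0, 0, 0, 0, 0, 0, 0]]

```text
time_s: 16.47
tool_pos: [0.4965, -0.0229, 0.0224]
tool_rot: [179.9, 0.8, -4.5]
force: [-13.1, -0.4, 0.6]
grip_width: 0.0005
grasp_force: 6.3
```

```bash
python3 -c "
from cell import env
print(env.sign_off())"
```

```text
the job is handed in; nothing more can be done
None
```

I put the filler block upright on the floor of the right-hand holder (the one with the wide gap), pushed the carton tight against it and the back stop, and handed the job in after about 16.5 s with the arm still pressing at about 13 N; the other carton was not touched.

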